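# Fit the cup warmer's knob and hold it pressed

## Robot

A 6-joint arm with a two-finger parallel gripper is mounted at the origin on a cart in front of the work surface, level with it; the furniture and walls round the work are solid. World frame = base frame: x ahead of the robot, y to its left, z up, the work surface at z = 0. Lengths are in m, angles in rad, forces in N, time in s.
With the tool pointing down it reaches from about 0.35 to 0.975 m from the base axis. Payload 4.9 kg.
Tool frame: the origin (TCP) lies at the very end of the fingers, on their centre line; the grasp point (between the pads) lies 19 mm behind it; z points along the fingers, y is the line along which they close (so a half turn about z gives the same grasp; the last joint's range is limited). The gripper opens to 85 mm and grips with 20 to 120 N. Pads are 22 mm wide; open, the fingers measure 114 mm over their backs; the gripper's body (76 mm by 85 mm) begins 54 mm behind the grasp point. The pads swing forward as they close: fully open they stand 13 mm farther back than shut.
Start: joints at [1.067, 0.053, 1.613, -0, 1.476, -0.119], TCP at [0.235, 0.579, 0.231] pointing down, gripper open.
Joint ranges: [-3.01, 3.01], [-1.01, 2.22], [0.06, 2.58], [-1.02, 4.17], [0.09, 2.62], [-3.14, 3.14]. Speed limits (rad/s): [2.57, 2.57, 3.14, 3.14, 3.14, 3.14].

## Interface

Orientations are given as a rotation vector (axis times angle).
In Python, from station import get_obs, get_image, finish_job gives the robot as it stands. The module is installed in compiled form; this text tells all that it offers.
- The arm moves only by the tool carry_out, never from a script. Its argument "rows" is a list of rows, each a list of 7 numbers: the turn, a rotation vector about the tool's x, y, z as a fraction of full scale, then the shift along the tool's x, y, z as a fraction of full scale, then the closure, from -1 (fully open) to 1 (shut). A call has 1 to 5 rows; each row is the pose to reach, as a shift and turn from the pose commanded when the call began, along the tool's axes at that moment, turning the shorter way round; what a row does not reach only later rows make up. Full scale, the value 1, is 300 mm for a shift and pi rad for a turn. A row lasts 1/10 s, in which the tool goes at most 50 mm and 8.59 degrees, less where a joint would pass 70% of its speed; a pose out of reach is approached as far as the arm can. A call with a number of a shift or a turn outside -1 to 1 is refused whole. A call with a gripper value outside its range is refused whole. The fingers move at their own pace and stop on an object; "force" is the grip in N (left out, the last holds). Time passes only in rows, so rows that repeat a pose let the fingers close. It gives the time, the measured TCP pose, the force, the opening and the grip force at its end, in the units of the state.
- get_obs(): the state, without advancing time (a new reading comes with each control period).
- get_image(name): name is "scene" or "top" or "wrist"; returns a dict with "img" (400x640x3 uint8, blue, green, red), "mtx" (3x3 intrinsics, pixels), "R" (3x3) and "t" (3): a world point X has camera coordinates R X + t. Camera axes: x right, y down, z forward; pixel columns grow to the right and rows downward; lengths in m; the calibration is good to about 2 mm. A picture is of the moment at which its call begins. There is no depth.
- finish_job(): hands the job in; it is judged then, once.
The state is a dict: "t": time; "q": joint angles; "dq": joint speeds; "effort": joint torques, N m; "tool_pos": TCP position; "tool_rot": TCP orientation; "contact_force": force on the tool from outside, world axes, zero at the start; "wrist_torque": the same for the moment, N m; "opening": finger opening in m; "grip_force": force on a finger pad.
Only numpy, scipy, OpenCV 4.12 (cv2) and the standard library are available. Lean on these libraries where they do the work, as an engineer would, in place of code of your own. Each camera call takes 0.05 s, during which the arm holds its last target. There are 200 camera calls.

## Task

Take the white espresso cup, keep it upright, and set it flat on the round steel plate of the cup warmer, centred between the four stops, then let go of it. After that fit the loose black knob onto the warmer's D-shaped shaft, turned so that its orange pointer is on the side of the shaft's flat, push it fully home, press it in against the spring as far as it goes, and finish while still holding the knob pressed in. Leave the spice jar, the food tin and the sugar jar alone.

Things in the scene. Friction and masses are not known exactly. Their poses are not given: they have to be found in the camera images.
- warmer: White electric cup warmer, 110 (x) x 240 (y) x 30 mm, fixed to the worktop. Origin: centre of its underside. Its top panel is 30 mm above the worktop. The heating plate is at y = +58 mm of its own frame, the control shaft at y = -70 mm.
- plate_center (a point): Centre of the top face of the warmer's round dark steel plate (92 mm across, top 34 mm above the worktop). Four round steel stops, 8 mm thick, stand 8 mm above the plate face on a 68 mm circle about this point, in the diagonal directions (45, 135, 225 and 315 degrees) of the warmer's own frame.
- shaft_tip (a point): Middle of the top end of the steel control shaft (56 mm above the worktop at rest). The shaft is upright, 14 mm thick, stands 26 mm out of the panel, and is D-shaped: the flat faces this frame's -x and lies 3 mm from the axis; an orange stripe 5 mm wide is painted up the flat. The tip has a 1.5 mm chamfer. Frame z is up; the frame turns with the shaft.
- plunger (a joint): How far the shaft is pushed down into the panel, m: 0 at rest, 0.008 fully in. A spring pushes it back up (4 N to start, about 9 N fully in).
- spindle (a joint): Angle of the shaft in the warmer about the upright axis, rad, anticlockwise from above, -0.45 to 0.45; at 0 its axes agree with the warmer's. Stiff (0.06 N m), it stays where it is left.
- knob: Loose black knob, upright, bore down; 50 g. Origin: centre of underside, z up. Round skirt 40 mm across, z 0 to 20 mm; above it a grip bar 38 mm long (x), 12 mm wide (y), z 20 to 46 mm, orange pointer line on its -x end. Underneath a D bore 16 mm across, 17 mm deep, flat on the -x side 4 mm from the axis (1 mm clearance round the shaft, 1.5 mm chamfer at the mouth).
- knob_seat (a point): Middle of the closed end of the knob's bore, 17 mm above its underside; it meets shaft_tip when the knob is fully home; the underside is then 9 mm above the panel, or 1 mm when pressed fully in.
- cup: Small white espresso cup, 64 mm across the rim, 46 mm across the foot, 50 mm high, about 100 g. z up; its handle points to its own -y.
- cup_base (a point): Middle of the underside of the cup's foot, 12 mm along the cup's +y from its origin. Same axes as the cup.
- cup_handle (a point): Point inside the cup's handle, 46 mm out from the cup's upright axis along its own -y and 40 mm above its underside; the handle there is 14 mm wide across the cup's x, spans 26 to 43 mm along -y from the cup's origin and has its top at 48 mm: it can be pinched from above across x.
- spice: Spice jar with black cap, 41 mm across, 105 mm high, bystander. Origin: centre of its underside.
- tin: Closed food tin, 58 mm across, 72 mm high, bystander. Origin: centre of its underside.
- sugar: Glass sugar jar with a light lid, 69 mm across, 100 mm high, bystander. Origin: centre of its underside.
There are look-alikes about, which are no part of the job. Of the things shaped like the knob, the black one is meant.

How it is judged:
On the way, in this order (a step that is already met when the one before it is completed fails the run):
1. the cup stands flat on the plate between the four stops, let go (horizontal distance between cup_base and plate_center below 0.01 m and z of cup_base in the frame of plate_center between -0.003 and 0.003 m and angle between cup's own z axis and vertical below 0.06 rad and contact force between the fingers and cup below 0.2 N and linear speed of cup below 0.02 m/s), for 0.2 s.
2. the knob is fully home on the shaft, flat to flat (distance between knob_seat and shaft_tip below 0.0035 m and angle between knob's own z axis and vertical below 0.1 rad and angle between the x axis of knob and the x axis of shaft_tip, either way round below 0.26 rad), for 0.1 s.
At the end, for the whole second after the job is handed in: Cup released, upright within 0.06 rad, foot flat on the plate within 10 mm of its centre. Knob home: end of bore within 3.5 mm of the shaft tip, axes within 0.26 rad, tilt under 0.1 rad; fingers press it with over 2 N and hold the shaft at least 5 mm in (all of step 1 and all of step 2 and value of joint plunger above 0.005 m and contact force between the fingers and knob above 2 N); the arm keeps its last pose, push and grip.
It fails at once if the cup is tipped by more than 0.5 rad (angle between cup's own z axis and vertical above 0.5 rad).
It fails at once if a bystander (spice jar, tin or sugar jar) is moved by more than 25 mm (distance of any of spice, tin, sugar from where it was at the start of the episode above 0.025 m).
It also fails if it takes over 64 s, if anything falls off the work surface, if the arm or the gripper's body presses on something with over 40 N, if the wrist force passes 120 N, or if a joint passes its speed limit or range.

## Working session

There is one attempt and no reset: what is moved stays moved. The work goes in short steps, Python scripts to look and compute and a tool call to move; the robot and the scene stay as the last step left them, time stands still between calls to the robot, and variables do not carry over. Pictures are saved under pics/ and viewed, at most 10 in all, crops included, and the job is handed in when it is done.

Besides the shell and the picture viewer there is one more tool, called after "Emit:" by a JSON object that holds its "name" and its "arguments", one argument or row to a line. carry_out: Moves the arm, as the interface text tells. Shift numbers are shares of 300 mm and turn numbers shares of pi rad, none past 1 either way. Its arguments: {"type":"object","properties":{"rows":{"type":"array"},"force":{"type":"number"}},"required":["rows"]}

```bash
mkdir -p pics; cat > h.py <<'E'
import numpy as np, cv2
from scipy.spatial.transform import Rotation as Ro
from station import get_obs, get_image, finish_job
def snap(n,f):
    d=get_image(n); cv2.imwrite(f'pics/{f}.png',d['img']); np.savez(f'pics/{f}.npz',**d); return d
def load(f): return dict(np.load(f'pics/{f}.npz'))
def cast(d,u,v,z):
    c=-d['R'].T@d['t']; r=d['R'].T@np.linalg.inv(d['mtx'])@np.array([u,v,1.]); return c+r*(z-c[2])/r[2]
def proj(d,X):
    p=d['mtx']@(d['R']@np.asarray(X)+d['t']); return p[:2]/p[2]
def move(pos=None,Rw=None):
    "print shift/turn fractions to the wanted TCP pose (world)"
    o=get_obs(); R0=Ro.from_rotvec(o['tool_rot'])
    s=R0.inv().apply(np.array(pos)-o['tool_pos'])/.3 if pos is not None else 0
    t=(R0.inv()*Rw).as_rotvec()/np.pi if Rw is not None else 0
    print('turn',np.round(t,4),'shift',np.round(s,4))
def down(a):
    "tool pointing down, tool y axis at world angle a"
    y=np.array([np.cos(a),np.sin(a),0]); z=np.array([0,0,-1.]); return Ro.from_matrix(np.c_[np.cross(y,z),y,z])
E
python3 - <<'E'
from h import *
for n in('scene','top','wrist'):
    d=snap(n,n+'0'); print(n,(-d['R'].T@d['t']).round(3))
a=np.vstack([cv2.imread('pics/scene0.png'),cv2.imread('pics/wrist0.png')])
cv2.imwrite('pics/c0.png',cv2.resize(a,(480,600),interpolation=cv2.INTER_AREA))
o=get_obs();print(o['tool_pos'],Ro.from_rotvec(o['tool_rot']).as_matrix().round(3),o['t'])
E
```

```text
scene [-0.054  1.201  1.198]
top [0.455 0.009 1.109]
wrist [0.168 0.607 0.372]
[0.23434429 0.5788661  0.23032727] [[-0.927  0.375 -0.001]
 [ 0.375  0.927 -0.001]
 [ 0.    -0.002 -1.   ]] 0.15
```

View pics/top0.png

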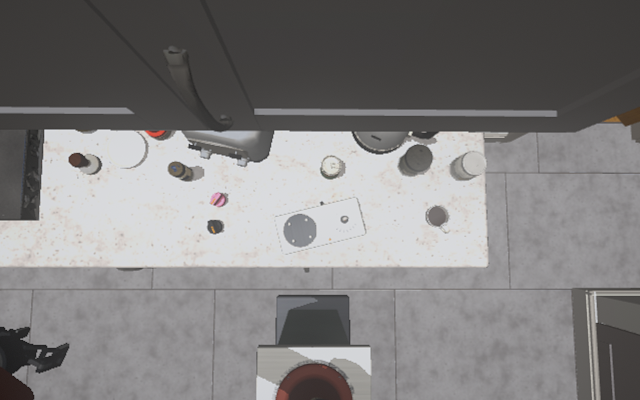

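View pics/c0.png

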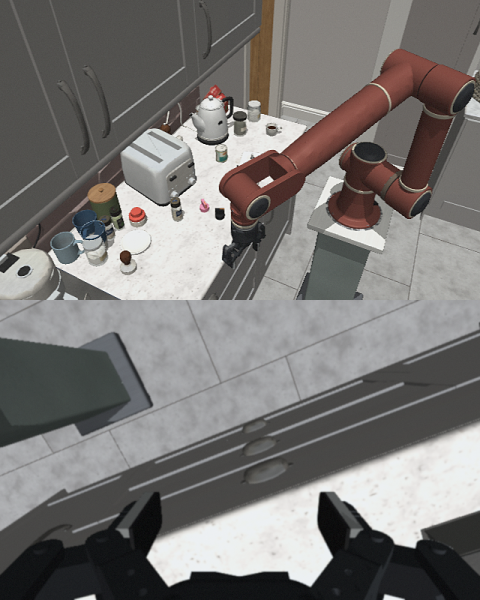

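The top view shows the warmer near (320,225) with its plate at (300,230) and shaft at (344,219). The black knob is at (214,227), a pink look-alike at (219,199), and the cup at (437,215) with its handle to the lower right.

```bash
python3 - <<'E'
from h import *
d=load('top0'); i=d['img']
a=cv2.resize(i[185:260,195:235],None,fx=8,fy=8,interpolation=cv2.INTER_CUBIC)
b=cv2.resize(i[185:260,410:460],None,fx=8,fy=8,interpolation=cv2.INTER_CUBIC)
cv2.imwrite('pics/c1.png',np.hstack([a,b]))
g=i.astype(int)
# plate: gray dark blob
gray=cv2.cvtColor(i,6)
m=((gray<125)).astype('uint8'); m[:195]=0;m[260:]=0;m[:,:275]=0;m[:,370:]=0
n,l,s,c=cv2.connectedComponentsWithStats(m)
for k in range(1,n):
    if s[k,4]>8: print(s[k],c[k].round(1),cast(d,*c[k],.034).round(3),cast(d,*c[k],.056).round(3))
for u,v in [(214,227),(437,215),(331,166),(418,158),(467,165),(179,170)]: print(u,v,cast(d,u,v,.04).round(3))
print(cast(d,276,216,.03)-cast(d,286,254,.03),cast(d,286,254,.03),cast(d,366,233,.03),cast(d,357,198,.03), cast(d,276,216,.03))
E
```

```text
[342 219   6   4   9] [344.9 220.7] [ 0.5   -0.086  0.034] [ 0.5   -0.084  0.056]
214 227 [0.482 0.276 0.04 ]
437 215 [ 0.516 -0.342  0.04 ]
331 166 [ 0.654 -0.047  0.04 ]
418 158 [ 0.677 -0.293  0.04 ]
467 165 [ 0.658 -0.431  0.04 ]
179 170 [0.641 0.377 0.04 ]
[0.10545694 0.02868647 0.        ] [0.4080839  0.07810355 0.03      ] [ 0.46621817 -0.14486559  0.03      ] [ 0.5645129  -0.12054957  0.03      ] [0.51354085 0.10679002 0.03      ]
```

View pics/c1.png

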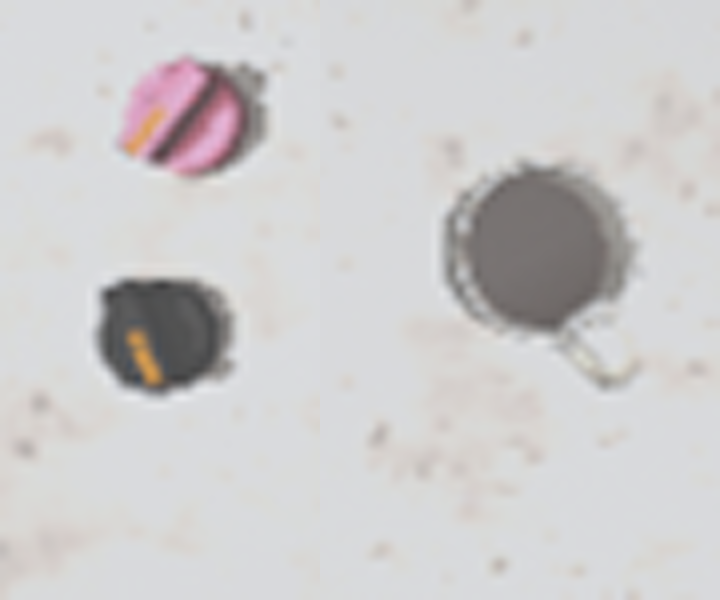

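Emit:
{"name": "carry_out", "arguments": {
  "rows": [
    [0, 0, 0, -0.48, -0.65, 0.02, -1],
    [0, 0, 0, -0.48, -0.65, 0.02, -1],
    [0, 0, 0, -0.48, -0.65, 0.02, -1],
    [0, 0, 0, -0.48, -0.65, 0.02, -1],
    [0, 0, 0, -0.48, -0.65, 0.02, -1]
  ]
}}

```text
t: 0.65
tool_pos: [0.2948, 0.3423, 0.2247]
tool_rot: [-0.601, -3.084, 0.001]
contact_force: [0.5, -0.3, 0.9]
opening: 0.0852
grip_force: 0.0
```

Emit:
{"name": "carry_out", "arguments": {
  "rows": [
    [0, 0, 0, -0.48, -0.65, 0.02, -1],
    [0, 0, 0, -0.48, -0.65, 0.02, -1],
    [0, 0, 0, -0.48, -0.65, 0.02, -1],
    [0, 0, 0, -0.48, -0.65, 0.02, -1],
    [0, 0, 0, -0.48, -0.65, 0.02, -1]
  ]
}}

```text
t: 1.15
tool_pos: [0.3551, 0.1076, 0.2191]
tool_rot: [0.601, 3.083, -0.0]
contact_force: [0.5, 0.9, 0.1]
opening: 0.0853
grip_force: 0.0
```

Emit:
{"name": "carry_out", "arguments": {
  "rows": [
    [0, 0, 0, -0.48, -0.65, 0.02, -1],
    [0, 0, 0, -0.48, -0.65, 0.02, -1],
    [0, 0, 0, -0.48, -0.65, 0.02, -1],
    [0, 0, 0, -0.48, -0.65, 0.02, -1],
    [0, 0, 0, -0.48, -0.65, 0.02, -1]
  ]
}}

```text
t: 1.65
tool_pos: [0.4153, -0.1276, 0.2131]
tool_rot: [0.603, 3.083, -0.0]
contact_force: [0.8, 0.3, -0.7]
opening: 0.0858
grip_force: 0.0
```

```bash
python3 - <<'E'
from h import *
print(get_obs()['tool_pos'],get_obs()['q']); move([.476,-.365,.2],down(np.radians(-60)))
d=snap('top','top1'); snap('wrist','w1')
i=cv2.imread('pics/top1.png')
a=cv2.resize(i[190:265,265:375],None,fx=7,fy=7,interpolation=cv2.INTER_CUBIC)
cv2.imwrite('pics/c2.png',a)
E
```

```text
[ 0.41526963 -0.12763706  0.2130979 ] [-4.69806131e-01 -4.21796179e-01  2.05645853e+00 -3.66501750e-05
  1.50664389e+00 -1.65406766e+00]
turn [1.000e-04 1.000e-04 7.103e-01] shift [-0.4858 -0.6565  0.0438]
```

View pics/w1.png

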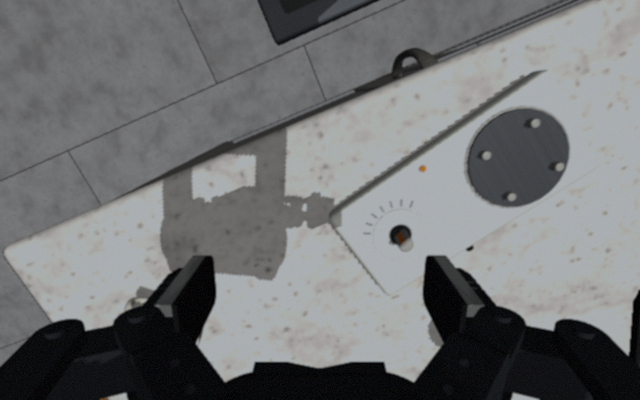

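The wrist view shows the warmer clearly: the stops are at (535,123), (486,155), (511,196) and (559,166), and the shaft is at (403,240) with its orange stripe near (400,236).

Emit:
{"name": "carry_out", "arguments": {
  "rows": [
    [0, 0, 0, -0.486, -0.656, 0.04, -1],
    [0, 0, 0, -0.486, -0.656, 0.04, -1],
    [0, 0, 0, -0.486, -0.656, 0.04, -1],
    [0, 0, 0, -0.486, -0.656, 0.04, -1],
    [0, 0, 0, -0.486, -0.656, 0.04, -1]
  ]
}}

```text
t: 2.25
tool_pos: [0.477, -0.3636, 0.2008]
tool_rot: [-0.6, -3.083, -0.001]
contact_force: [1.4, 0.5, 0.9]
opening: 0.0856
grip_force: 0.0
```

Emit:
{"name": "carry_out", "arguments": {
  "rows": [
    [0, 0, 0.23, 0, 0, 0, -1],
    [0, 0, 0.23, 0, 0, 0, -1],
    [0, 0, 0.23, 0, 0, 0, -1],
    [0, 0, 0.23, 0, 0, 0, -1],
    [0, 0, 0.23, 0, 0, 0, -1]
  ]
}}

```text
t: 2.75
tool_pos: [0.4768, -0.3612, 0.2009]
tool_rot: [-1.658, -2.668, -0.001]
contact_force: [-0.1, 0.5, 0.3]
opening: 0.0852
grip_force: 0.0
```

Emit:
{"name": "carry_out", "arguments": {
  "rows": [
    [0, 0, 0.23, 0, 0, 0, -1],
    [0, 0, 0.23, 0, 0, 0, -1],
    [0, 0, 0.23, 0, 0, 0, -1],
    [0, 0, 0.23, 0, 0, 0, -1],
    [0, 0, 0.23, 0, 0, 0, -1]
  ]
}}

```text
t: 3.25
tool_pos: [0.4768, -0.3611, 0.201]
tool_rot: [-2.494, -1.91, -0.0]
contact_force: [0.2, -0.8, -0.2]
opening: 0.0854
grip_force: 0.0
```

Emit:
{"name": "carry_out", "arguments": {
  "rows": [
    [0, 0, 0.23, 0, 0, 0, -1],
    [0, 0, 0.23, 0, 0, 0, -1],
    [0, 0, 0.23, 0, 0, 0, -1],
    [0, 0, 0.23, 0, 0, 0, -1],
    [0, 0, 0.23, 0, 0, 0, -1]
  ]
}}

```text
t: 3.75
tool_pos: [0.4768, -0.3611, 0.201]
tool_rot: [-3.008, -0.905, 0.0]
contact_force: [-0.0, 0.3, -1.2]
opening: 0.0853
grip_force: 0.0
```

```bash
python3 - <<'E'
from h import *
d=load('w1'); i=d['img']; gray=cv2.cvtColor(i,6)
m=((gray<110)).astype('uint8'); m[:,:455]=0;m[:,585:]=0;m[:100]=0;m[215:]=0
cs,_=cv2.findContours(m,0,1); c=max(cs,key=cv2.contourArea); e=cv2.fitEllipse(c)
print('plate',e,cast(d,*e[0],.034).round(4)); 
p=np.array([cast(d,*q[0],.034) for q in c]); print('circle',cv2.minEnclosingCircle(p[:,:2].astype('float32')))
fill=np.zeros_like(gray); cv2.drawContours(fill,[c],-1,255,-1)
s=((gray>120)&(fill>0)).astype('uint8'); n,l,st,ce=cv2.connectedComponentsWithStats(s)
P=[]
for k in range(1,n):
    if st[k,4]>20:
        X=cast(d,*ce[k],.039); P.append(X); print(ce[k].round(1),st[k,4],X.round(4))
P=np.array(P); c0=P.mean(0); print('stops centre',c0, np.degrees(np.arctan2(*(P-c0)[:,[1,0]].T)),np.linalg.norm(P-c0,axis=1))
w=snap('wrist','w2'); print(get_obs()['tool_pos'])
a=cv2.resize(i[215:265,370:435],None,fx=8,fy=8,interpolation=cv2.INTER_CUBIC)
a=cv2.resize(a,(416,320)); b=w['img'][:,:,:][80:400,120:500]
cv2.imwrite('pics/c3.png',np.hstack([a,b]))
E
```

```text
plate ((517.3084106445312, 157.1588592529297), (91.42571258544922, 107.23213195800781), 51.82299041748047) [0.4719 0.041  0.034 ]
circle ((0.4731425344944, 0.04036294296383858), 0.04646117985248566)
[535.3 122.7] 47 [0.4459 0.0605 0.039 ]
[486.4 155. ] 44 [0.4575 0.0135 0.039 ]
[559.7 166.5] 42 [0.4929 0.0722 0.039 ]
[511.6 196.7] 37 [0.5045 0.0252 0.039 ]
stops centre [0.47521291 0.0428676  0.039     ] [ 149.02976316 -121.09404675   58.93429605  -31.05366414] [0.03420198 0.03424555 0.03429535 0.03421887]
[ 0.47683501 -0.36115785  0.20103921]
```

View pics/c3.png

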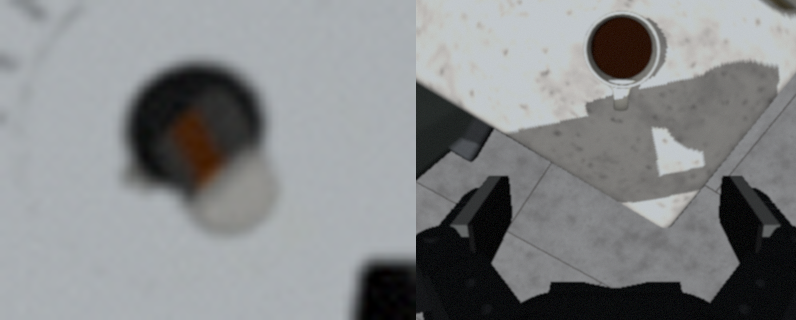

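```bash
python3 - <<'E'
from h import *
d=load('w1'); print('shaft',cast(d,406.7,244.7,.056))
w=load('w2'); i=w['img']; hsv=cv2.cvtColor(i,40)
m=((hsv[...,2]<110)&(hsv[...,1]>100)).astype('uint8'); m[180:]=0;m[:80]=0;m[:,:270]=0;m[:,380:]=0
cs,_=cv2.findContours(m,0,1);c=max(cs,key=cv2.contourArea);e=cv2.fitEllipse(c);print('coffee',e)
for z in(.035,.04,.045):
  p=np.array([cast(w,*q[0],z) for q in c])[:,:2].astype('float32'); print(z,cv2.minEnclosingCircle(p))
for u,v in[(325,162),(325,189)]: print(cast(w,u,v,.048))
b=cv2.resize(i[85:200,275:375],None,fx=5,fy=5,interpolation=cv2.INTER_CUBIC); cv2.imwrite('pics/c4.png',b)
E
```

```text
shaft [ 0.50504534 -0.08157642  0.056     ]
coffee ((325.1864318847656, 127.33284759521484), (58.609439849853516, 59.82954406738281), 177.34083557128906)
0.035 ((0.5152881145477295, -0.3415948748588562), 0.025894541293382645)
0.04 ((0.5156468749046326, -0.3412591218948364), 0.025475624948740005)
0.045 ((0.5160056352615356, -0.3409233093261719), 0.025056730955839157)
[ 0.49264951 -0.35632744  0.048     ]
[ 0.47296391 -0.36949805  0.048     ]
```

View pics/c4.png

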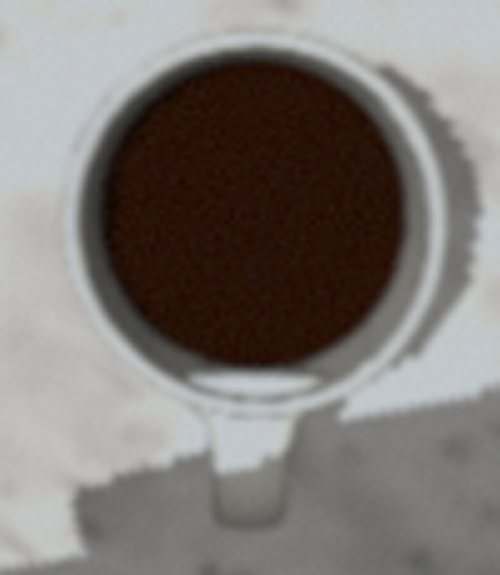

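The cup's rim is centred at about (326,129.5), and the handle points straight down the image to its end at (324.6,190.6).

```bash
python3 - <<'E'
from h import *
w=load('w2'); r=cast(w,325.9,129.5,.05); h=cast(w,324.8,190.6,.046); print(r,h,np.linalg.norm((h-r)[:2]))
L=cast(w,287.4,129,.05);Rr=cast(w,364.4,129,.05);print('dia',np.linalg.norm(L-Rr))
d=(h-r)[:2]; d/=np.linalg.norm(d); a=np.arctan2(d[1],d[0]); print('dir',d,np.degrees(a))
c=r[:2]; p=c+.046*d; print('cup',c,'grasp',p)
yaw=a+np.pi/2  # tool y at a+90
print(np.degrees(yaw)); move([*p,.12],down(yaw)); move([*p,.021],down(yaw))
E
```

```text
[ 0.51578692 -0.34169707  0.05      ] [ 0.4712283  -0.37048656  0.046     ] 0.05305003044432185
dia 0.06304072455411601
dir [-0.8399358  -0.54268578] -147.1333404333136
cup [ 0.51578692 -0.34169707] grasp [ 0.47714987 -0.36666061]
-57.13334043331361
turn [-0.0003 -0.      0.0026] shift [-0.0092  0.0161  0.2701]
turn [-0.0003 -0.      0.0026] shift [-0.0093  0.0164  0.6001]
```

Emit:
{"name": "carry_out", "arguments": {
  "rows": [
    [0, 0, 0.003, -0.009, 0.016, 0.15, -1],
    [0, 0, 0.003, -0.009, 0.016, 0.3, -1],
    [0, 0, 0.003, -0.009, 0.016, 0.45, -1],
    [0, 0, 0.003, -0.009, 0.016, 0.6, -0.5],
    [0, 0, 0.003, -0.009, 0.016, 0.6, 0]
  ],
  "force": 30
}}

```text
t: 4.3
tool_pos: [0.4726, -0.3624, 0.0134]
tool_rot: [-2.996, -0.897, 0.012]
contact_force: [-0.3, 0.7, -1.2]
opening: 0.059
grip_force: 0.0
```

Emit:
{"name": "carry_out", "arguments": {
  "rows": [
    [0, 0, 0, 0, 0, 0, 0.3],
    [0, 0, 0, 0, 0, 0, 0.6],
    [0, 0, 0, 0, 0, 0, 1],
    [0, 0, 0, 0, 0, 0, 1],
    [0, 0, 0, 0, 0, 0, 1]
  ],
  "force": 40
}}

```text
t: 4.8
tool_pos: [0.4787, -0.3696, 0.0247]
tool_rot: [3.006, 0.896, 0.004]
contact_force: [-0.8, 0.2, 5.5]
opening: 0.0123
grip_force: 44.3
```

Emit:
{"name": "carry_out", "arguments": {
  "rows": [
    [0, 0, 0, 0, 0, 0, 1],
    [0, 0, 0, 0, 0, 0, 1],
    [0, 0, 0, 0, 0, -0.05, 1],
    [0, 0, 0, 0, 0, -0.12, 1],
    [0, 0, 0, 0, 0, -0.2, 1]
  ]
}}

```text
t: 5.3
tool_pos: [0.4767, -0.3672, 0.0822]
tool_rot: [-3.01, -0.898, 0.001]
contact_force: [0.8, 0.2, -0.4]
opening: 0.0122
grip_force: 43.1
```

```bash
python3 - <<'E'
from h import *
w=snap('wrist','w3');o=get_obs();print(o['tool_pos'],o['tool_rot'],o['opening'],o['grip_force'])
cv2.imwrite('pics/c5.png',w['img'])
E
```

```text
[ 0.4792112  -0.36955236  0.08772816] [3.00420867 0.89638385 0.00586417] 0.012044071408744531 43.11086842164514
```

View pics/c5.png

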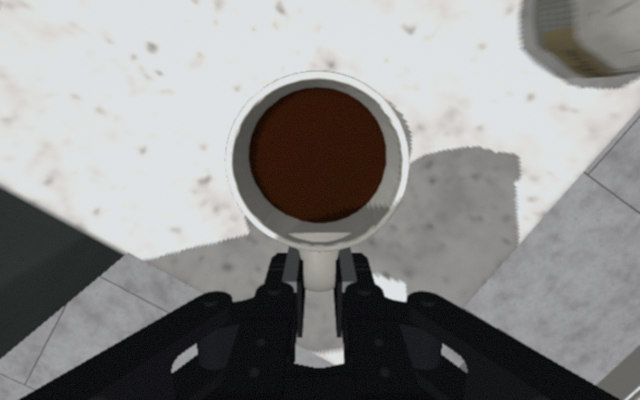

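Emit:
{"name": "carry_out", "arguments": {
  "rows": [
    [0, 0, 0, 0, 0, -0.05, 1],
    [0, 0, 0, 0, 0, -0.1, 1],
    [0, 0, 0, 0.03, -0.06, -0.15, 1],
    [0, 0, 0, 0.06, -0.12, -0.15, 1],
    [0, 0, 0, 0.1, -0.2, -0.15, 1]
  ]
}}

```text
t: 5.85
tool_pos: [0.4694, -0.3011, 0.1273]
tool_rot: [3.01, 0.896, 0.001]
contact_force: [-0.5, -0.1, -0.4]
opening: 0.0121
grip_force: 43.0
```

Emit:
{"name": "carry_out", "arguments": {
  "rows": [
    [0, 0, 0, 0.05, -0.1, 0, 1],
    [0, 0, 0, 0.1, -0.2, 0, 1],
    [0, 0, 0, 0.15, -0.3, 0, 1],
    [0, 0, 0, 0.2, -0.4, 0, 1],
    [0, 0, 0, 0.25, -0.5, 0, 1]
  ]
}}

```text
t: 6.35
tool_pos: [0.4493, -0.1331, 0.1264]
tool_rot: [-3.01, -0.897, 0.0]
contact_force: [0.3, 0.7, -1.5]
opening: 0.0125
grip_force: 43.0
```

Emit:
{"name": "carry_out", "arguments": {
  "rows": [
    [0, 0, 0, 0.05, -0.1, 0, 1],
    [0, 0, 0, 0.1, -0.2, 0, 1],
    [0, 0, 0, 0.14, -0.28, 0, 1],
    [0, 0, 0, 0.17, -0.34, 0, 1],
    [0, 0, 0, 0.19, -0.38, 0, 1]
  ]
}}

```text
t: 6.85
tool_pos: [0.4346, -0.0066, 0.1263]
tool_rot: [-3.01, -0.9, 0.001]
contact_force: [0.1, 0.5, -0.6]
opening: 0.0121
grip_force: 43.0
```

Emit:
{"name": "carry_out", "arguments": {
  "rows": [
    [0, 0, 0, 0.02, -0.03, 0, 1],
    [0, 0, 0, 0.02, -0.04, 0, 1],
    [0, 0, 0, 0.02, -0.04, 0, 1],
    [0, 0, 0, 0.02, -0.04, 0, 1],
    [0, 0, 0, 0.02, -0.04, 0, 1]
  ]
}}

```text
t: 7.35
tool_pos: [0.4337, 0.0048, 0.1263]
tool_rot: [3.011, 0.896, -0.0]
contact_force: [0.1, -0.2, -1.6]
opening: 0.0121
grip_force: 43.0
```

```bash
python3 - <<'E'
from h import *
w=snap('wrist','w4');o=get_obs();print(o['tool_pos'],o['opening'],o['dq'].round(3) if hasattr(o['dq'],'round') else o['dq'])
R=Ro.from_rotvec(o['tool_rot']); z=o['tool_pos'][2]-.022+.05
i=w['img']; hsv=cv2.cvtColor(i,40)
m=((hsv[...,2]<120)&(hsv[...,1]>100)).astype('uint8'); m[260:]=0
cs,_=cv2.findContours(m,0,1);c=max(cs,key=cv2.contourArea);e=cv2.fitEllipse(c);print('coffee',e)
print('coffee w2 at .04 -> axis; now',R.inv().apply(cast(w,*e[0],z-.01)-o['tool_pos']))
print('rim w3',R.inv().apply(cast(w,318.5,160,z)-o['tool_pos']))
print(np.degrees(np.arccos(-R.as_matrix()[2,2])), R.as_matrix().round(3))
move([.4354,.0165,.1],R)
E
```

```text
[0.43369796 0.00487676 0.12630229] 0.011877780018248027 [ 0.001 -0.001  0.001  0.    -0.002  0.001]
coffee ((317.3912658691406, 154.69805908203125), (132.65182495117188, 134.80764770507812), 110.92512512207031)
coffee w2 at .04 -> axis; now [ 0.05139741 -0.0007379  -0.01800701]
rim w3 [ 0.05137175 -0.00033391 -0.02800699]
0.00830751161869224 [[ 0.837  0.547 -0.   ]
 [ 0.547 -0.837 -0.   ]
 [-0.     0.    -1.   ]]
turn [0. 0. 0.] shift [ 0.026  -0.0293  0.0877]
```

Emit:
{"name": "carry_out", "arguments": {
  "rows": [
    [0, 0, 0, 0.005, -0.015, 0.05, 1],
    [0, 0, 0, 0.011, -0.029, 0.1, 1],
    [0, 0, 0, 0.011, -0.029, 0.14, 1],
    [0, 0, 0, 0.011, -0.029, 0.16, 1],
    [0, 0, 0, 0.011, -0.029, 0.16, 1]
  ]
}}

```text
t: 7.9
tool_pos: [0.4309, 0.0143, 0.0773]
tool_rot: [-3.01, -0.897, 0.003]
contact_force: [-0.6, -0.4, -1.0]
opening: 0.0122
grip_force: 43.0
```

```bash
python3 - <<'E'
from h import *
w=snap('wrist','w5');s=snap('scene','s5');t=snap('top','t5');o=get_obs();print(o['tool_pos'])
R=Ro.from_rotvec(o['tool_rot'])
C=o['tool_pos']+R.apply([.0505,0,0]); C[2]=o['tool_pos'][2]-.022; print('base',C)
th=np.linspace(0,2*np.pi,60)
def ring(d,im,c,r,z,col):
    for a in th:
        u=proj(d,[c[0]+r*np.cos(a),c[1]+r*np.sin(a),z]); cv2.circle(im,(int(round(u[0])),int(round(u[1]))),0,col,-1)
out=[]
wi=w['img'].copy(); ring(w,wi,(.474,.0415),.046,.034,(0,0,255)); ring(w,wi,C,.032,C[2]+.05,(0,255,0))
k=4
def crop(d):
    D=dict(d); u=proj(d,[.474,.0415,.05]).round().astype(int); im=d['img'][u[1]-37:u[1]+37,u[0]-37:u[0]+38]
    im=cv2.resize(im,None,fx=k,fy=k,interpolation=cv2.INTER_CUBIC)
    M=d['mtx'].copy(); A=np.array([[k,0,-k*(u[0]-37)],[0,k,-k*(u[1]-37)],[0,0,1.]]); D['mtx']=A@M
    ring(D,im,(.474,.0415),.046,.034,(0,0,255)); ring(D,im,C,.032,C[2]+.05,(0,200,0)); return im
a=np.hstack([crop(s),crop(t)]); wi=wi[:300,:600]
print(a.shape); cv2.imwrite('pics/c6.png',np.vstack([wi,a[:296,:600]]))
E
```

```text
[0.43221147 0.01421262 0.07898992]
base [0.47447062 0.04186064 0.05698992]
(296, 600, 3)
```

View pics/c6.png

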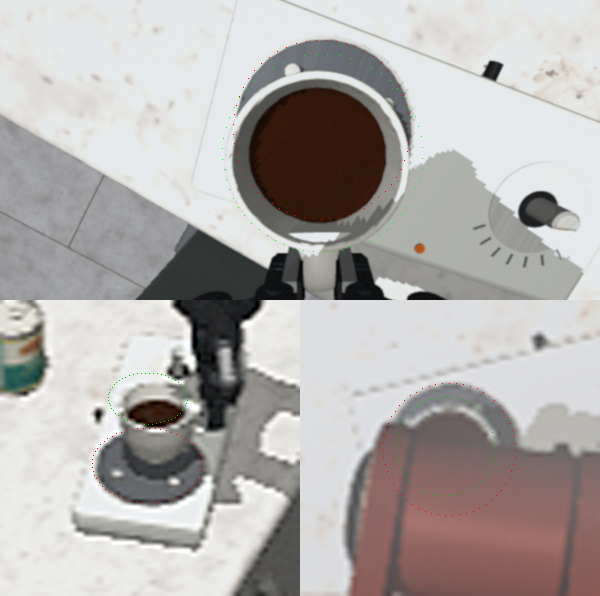

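The projected plate rings agree in all three views, so the plate position holds. The cup sits centred over it, with its rim about 4 mm lower than I assumed. I'll lower it slowly until it touches.

Emit:
{"name": "carry_out", "arguments": {
  "rows": [
    [0, 0, 0, 0, 0, 0.015, 1],
    [0, 0, 0, 0, 0, 0.03, 1],
    [0, 0, 0, 0, 0, 0.043, 1],
    [0, 0, 0, 0, 0, 0.05, 1],
    [0, 0, 0, 0, 0, 0.05, 1]
  ]
}}

```text
t: 8.55
tool_pos: [0.4312, 0.0145, 0.0627]
tool_rot: [-3.01, -0.898, 0.002]
contact_force: [0.1, -0.6, -0.9]
opening: 0.0122
grip_force: 43.0
```

Emit:
{"name": "carry_out", "arguments": {
  "rows": [
    [0, 0, 0, 0, 0, 0, 1],
    [0, 0, 0, 0, 0, 0, 1],
    [0, 0, 0, 0, 0, 0.005, 1],
    [0, 0, 0, 0, 0, 0.01, 1],
    [0, 0, 0, 0, 0, 0.01, 1]
  ]
}}

```text
t: 9.05
tool_pos: [0.4314, 0.0145, 0.06]
tool_rot: [-3.01, -0.898, 0.001]
contact_force: [-1.2, -0.2, -1.0]
opening: 0.0122
grip_force: 43.0
```

Emit:
{"name": "carry_out", "arguments": {
  "rows": [
    [0, 0, 0, 0, 0, 0.003, 1],
    [0, 0, 0, 0, 0, 0.007, 1],
    [0, 0, 0, 0, 0, 0.007, 1],
    [0, 0, 0, 0, 0, 0.007, 1],
    [0, 0, 0, 0, 0, 0.007, 1]
  ]
}}

```text
t: 9.55
tool_pos: [0.4316, 0.0142, 0.0592]
tool_rot: [3.01, 0.898, -0.002]
contact_force: [-4.8, -1.1, 6.8]
opening: 0.0122
grip_force: 44.9
```

Emit:
{"name": "carry_out", "arguments": {
  "rows": [
    [0, 0, 0, 0, 0, 0, 0.6],
    [0, 0, 0, 0, 0, 0, 0.5],
    [0, 0, 0, 0, 0, 0, 0.3],
    [0, 0, 0, 0, 0, 0, 0],
    [0, 0, 0, 0, 0, 0, -0.4]
  ]
}}

```text
t: 10.05
tool_pos: [0.4316, 0.0145, 0.0581]
tool_rot: [-3.01, -0.898, 0.0]
contact_force: [0.3, 0.0, 0.6]
opening: 0.0559
grip_force: 0.0
```

Emit:
{"name": "carry_out", "arguments": {
  "rows": [
    [0, 0, 0, 0, 0, 0, -0.6],
    [0, 0, 0, 0, 0, -0.05, -0.6],
    [0, 0, 0, 0, 0, -0.15, -0.6],
    [0, 0, 0, 0, 0, -0.3, -0.6],
    [0, 0, 0, 0, 0, -0.45, -0.6]
  ]
}}

```text
t: 10.55
tool_pos: [0.4308, 0.0146, 0.1939]
tool_rot: [-3.01, -0.898, 0.002]
contact_force: [1.0, -0.1, 0.1]
opening: 0.0683
grip_force: 0.0
```

Emit:
{"name": "carry_out", "arguments": {
  "rows": [
    [0, 0, 0, -0.1, 0, 0, -1],
    [0, 0, 0, -0.2, 0, -0.05, -1],
    [0, 0, 0, -0.2, 0, -0.05, -1],
    [0, 0, 0, -0.2, 0, -0.05, -1],
    [0, 0, 0, -0.2, 0, -0.05, -1]
  ]
}}

```text
t: 11.05
tool_pos: [0.3815, -0.0181, 0.2076]
tool_rot: [-3.01, -0.898, 0.001]
contact_force: [0.4, 0.1, -0.0]
opening: 0.0854
grip_force: 0.0
```

```bash
python3 - <<'E'
from h import *
w=snap('wrist','w6');s=snap('scene','s6');o=get_obs();print(o['tool_pos'],o['opening'])
u=proj(s,[.48,0,.05]).astype(int); print(u)
b=cv2.resize(s['img'][u[1]-45:u[1]+45,u[0]-45:u[0]+45],(400,400),interpolation=cv2.INTER_CUBIC)
a=cv2.resize(w['img'],(640,400))[:,120:520]; cv2.imwrite('pics/c7.png',np.hstack([a,b]))
E
```

```text
[ 0.38142057 -0.01794026  0.20730045] 0.0853576178426991
[332 222]
```

View pics/c7.png

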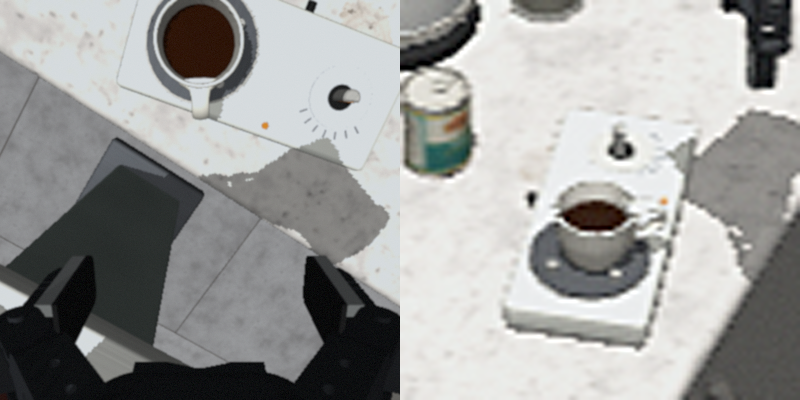

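```bash
python3 - <<'E'
from h import *
w=load('w6');o=get_obs();R=Ro.from_rotvec(o['tool_rot'])
c=-w['R'].T@w['t'];print('cam tool',R.inv().apply(c-o['tool_pos']),'axis',R.inv().apply(w['R'].T[:,2]),'right',R.inv().apply(w['R'].T[:,0]),w['mtx'][0,0])
def coffee(d,box):
    i=d['img']; hsv=cv2.cvtColor(i,40); m=((hsv[...,2]<120)&(hsv[...,1]>90)).astype('uint8'); k=np.zeros_like(m);k[box[1]:box[3],box[0]:box[2]]=1;m*=k
    cs,_=cv2.findContours(m,0,1);q=max(cs,key=cv2.contourArea);return cv2.fitEllipse(q)
e=coffee(w,(260,0,380,90));print(e,cast(w,*e[0],.034+.038))
t=snap('top','t6');u=proj(t,[.474,.0415,.04]);print(u);b=np.r_[u-14,u+14].astype(int);e=coffee(t,b);print(e,cast(t,*e[0],.072))
g=cv2.cvtColor(t['img'],6); m=((g<150)).astype('uint8');k=np.zeros_like(m);b=np.r_[u-24,u+24].astype(int);k[b[1]:b[3],b[0]:b[2]]=1
d=load('w1');A=cast(d,399.7,246.25,.055);B=cast(d,409.8,239.2,.055);v=B-A;print('flat edge',np.linalg.norm(v),np.degrees(np.arctan2(v[1],v[0])))
kn=np.array([.482,.276]); move([.42,.25,.2],R)
E
```

```text
cam tool [ 0.07255948 -0.00014929 -0.14217184] axis [-2.82225345e-01  6.94539478e-04  9.59347889e-01] right [-2.07373594e-04  9.99999670e-01 -7.84976276e-04] 353.1409725369864
((318.49053955078125, 41.58821105957031), (70.10231018066406, 72.99036407470703), 177.19842529296875) [0.47115891 0.04151781 0.072     ]
[299.19581581 230.11754   ]Traceback (most recent call last):
  File "<stdin>", line 8, in <module>
  File "<stdin>", line 6, in coffee
ValueError: max() iterable argument is empty
```

Emit:
{"name": "carry_out", "arguments": {
  "rows": [
    [0, 0, -0.224, 0, 0, 0, -1],
    [0, 0, -0.224, 0, 0, 0, -1],
    [0, 0, -0.224, 0, 0, 0, -1],
    [0, 0, -0.224, 0, 0, 0, -1],
    [0, 0, -0.224, 0, 0, 0, -1]
  ]
}}

```text
t: 11.7
tool_pos: [0.3815, -0.018, 0.2076]
tool_rot: [-2.51, -1.887, 0.001]
contact_force: [1.0, 0.3, -0.0]
opening: 0.0855
grip_force: 0.0
```

Emit:
{"name": "carry_out", "arguments": {
  "rows": [
    [0, 0, -0.224, 0, 0, 0, -1],
    [0, 0, -0.224, 0, 0, 0, -1],
    [0, 0, -0.224, 0, 0, 0, -1],
    [0, 0, -0.224, 0, 0, 0, -1],
    [0, 0, -0.224, 0, 0, 0, -1]
  ]
}}

```text
t: 12.2
tool_pos: [0.3815, -0.018, 0.2076]
tool_rot: [-1.706, -2.636, 0.001]
contact_force: [-0.1, 1.1, -0.1]
opening: 0.0855
grip_force: 0.0
```

Emit:
{"name": "carry_out", "arguments": {
  "rows": [
    [0, 0, -0.224, 0, 0, 0, -1],
    [0, 0, -0.224, 0, 0, 0, -1],
    [0, 0, -0.224, 0, 0, 0, -1],
    [0, 0, -0.224, 0, 0, 0, -1],
    [0, 0, -0.224, 0, 0, 0, -1]
  ]
}}

```text
t: 12.7
tool_pos: [0.3815, -0.018, 0.2076]
tool_rot: [-0.693, -3.063, -0.0]
contact_force: [0.2, -0.6, 1.0]
opening: 0.0855
grip_force: 0.0
```

Emit:
{"name": "carry_out", "arguments": {
  "rows": [
    [0, 0, -0.224, 0, 0, 0, -1],
    [0, 0, -0.224, 0, 0, 0, -1],
    [0, 0, -0.224, 0, 0, 0, -1],
    [0, 0, -0.224, 0, 0, 0, -1],
    [0, 0, -0.224, 0, 0, 0, -1]
  ]
}}

```text
t: 13.2
tool_pos: [0.3815, -0.018, 0.2076]
tool_rot: [0.405, -3.114, -0.001]
contact_force: [-0.8, 0.6, -0.5]
opening: 0.0851
grip_force: 0.0
```

```bash
python3 - <<'E'
from h import *
move([.488,-.087,.16],down(np.radians(104)))
E
```

```text
turn [ 0.0002 -0.0004  0.0046] shift [-0.2846 -0.3132  0.158 ]
```

Emit:
{"name": "carry_out", "arguments": {
  "rows": [
    [0, 0, 0.005, -0.07, -0.08, 0.04, -1],
    [0, 0, 0.005, -0.14, -0.16, 0.08, -1],
    [0, 0, 0.005, -0.21, -0.24, 0.12, -1],
    [0, 0, 0.005, -0.285, -0.313, 0.158, -1],
    [0, 0, 0.005, -0.285, -0.313, 0.158, -1]
  ]
}}

```text
t: 13.7
tool_pos: [0.4885, -0.0886, 0.1574]
tool_rot: [0.37, -3.114, -0.004]
contact_force: [-1.2, -0.1, 0.1]
opening: 0.0853
grip_force: 0.0
```

Emit:
{"name": "carry_out", "arguments": {
  "rows": [
    [0, 0, 0, 0, 0, 0, -1],
    [0, 0, 0, 0, 0, 0, -1],
    [0, 0, 0, 0, 0, 0, -1]
  ]
}}

```text
t: 14.0
tool_pos: [0.4875, -0.0874, 0.1614]
tool_rot: [-0.373, 3.118, -0.001]
contact_force: [0.6, -0.6, 1.0]
opening: 0.0852
grip_force: 0.0
```

```bash
python3 - <<'E'
from h import *
w=snap('wrist','shaft'); u=proj(w,[.505,-.0825,.056]);print(u,get_obs()['tool_pos'])
i=w['img']; hsv=cv2.cvtColor(i,40); m=((hsv[...,0]>3)&(hsv[...,0]<22)&(hsv[...,1]>120)).astype('uint8')
n,l,s,c=cv2.connectedComponentsWithStats(m)
for k in range(1,n):
    if s[k,4]>8: print(s[k],c[k],proj(w,[.505,-.0825,.03]))
E
```

```text
[319.26013206 217.34326199] [ 0.48754358 -0.08743667  0.16160062]
[383 150   7   7  35] [386.         153.17142857] [319.26570925 206.45759017]
[ 469  186   67   64 3058] [502.23185088 219.12197515] [319.26570925 206.45759017]
[315 203   6  11  58] [317.46551724 207.84482759] [319.26570925 206.45759017]
[314 346  36  19 249] [334.00401606 353.71485944] [319.26570925 206.45759017]
```

Emit:
{"name": "carry_out", "arguments": {
  "rows": [
    [0, 0, 0, -0.02, 0.12, 0, -1],
    [0, 0, 0, -0.04, 0.24, 0, -1],
    [0, 0, 0, -0.06, 0.36, 0, -1],
    [0, 0, 0, -0.08, 0.48, 0, -1],
    [0, 0, 0, -0.108, 0.59, 0, -1]
  ]
}}

```text
t: 14.55
tool_pos: [0.4769, 0.0935, 0.1617]
tool_rot: [-0.372, 3.117, -0.0]
contact_force: [0.8, 0.1, 0.5]
opening: 0.0851
grip_force: 0.0
```

Emit:
{"name": "carry_out", "arguments": {
  "rows": [
    [0, 0, 0, -0.02, 0.12, 0, -1],
    [0, 0, 0, -0.04, 0.24, 0, -1],
    [0, 0, 0, -0.06, 0.36, 0, -1],
    [0, 0, 0, -0.08, 0.48, 0, -1],
    [0, 0, 0, -0.108, 0.59, 0, -1]
  ]
}}

```text
t: 15.05
tool_pos: [0.4667, 0.2733, 0.1618]
tool_rot: [-0.373, 3.118, 0.001]
contact_force: [0.1, -0.2, -0.0]
opening: 0.0857
grip_force: 0.0
```

Emit:
{"name": "carry_out", "arguments": {
  "rows": [
    [0, 0, 0, 0, 0, 0, -1],
    [0, 0, 0, 0, 0, 0, -1],
    [0, 0, 0, 0, 0, 0, -1]
  ]
}}

```text
t: 15.35
tool_pos: [0.4673, 0.2708, 0.1611]
tool_rot: [-0.371, 3.119, -0.0]
contact_force: [-0.4, -0.9, -0.2]
opening: 0.0855
grip_force: 0.0
```

```bash
python3 - <<'E'
from h import *
w=snap('wrist','knob'); u=proj(w,[.482,.276,.03]);print(u,get_obs()['tool_pos'])
i=w['img']; hsv=cv2.cvtColor(i,40); m=((hsv[...,0]>3)&(hsv[...,0]<22)&(hsv[...,1]>120)).astype('uint8')
n,l,s,c=cv2.connectedComponentsWithStats(m)
for k in range(1,n):
    if s[k,4]>8: print(s[k],c[k])
u=u.astype(int); b=cv2.resize(i[max(0,u[1]-70):u[1]+70,u[0]-70:u[0]+70],(400,400),interpolation=cv2.INTER_CUBIC)
s=load('shaft'); v=proj(s,[.505,-.0825,.05]).astype(int); a=cv2.resize(s['img'][v[1]-30:v[1]+30,v[0]-30:v[0]+30],(400,400),interpolation=cv2.INTER_CUBIC)
cv2.imwrite('pics/c8.png',np.hstack([a,b])); print(u,v)
E
```

```text
[320.43579762 203.55963811] [0.46744445 0.27057439 0.16105107]
[  0 126   3  24  41] [  0.43902439 137.58536585]
[319 181  12  35 247] [324.34008097 198.73684211]
[296 271  19  28 115] [307.24347826 287.25217391]
[320 203] [319 214]
```

View pics/c8.png

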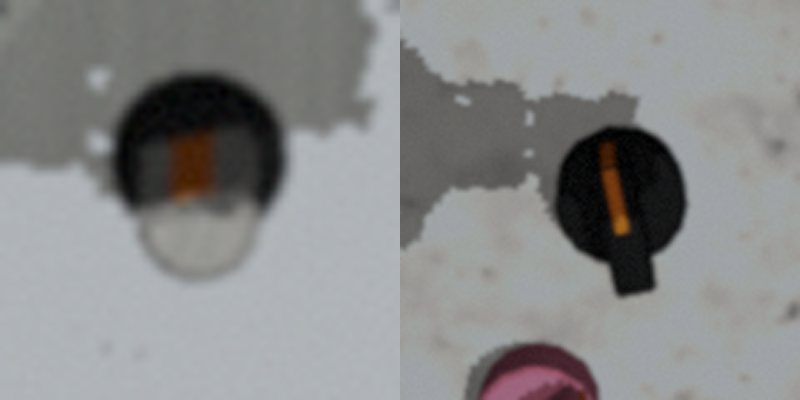

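Left crop: the shaft's flat faces up in the image, towards the robot, and is turned about 10–20° anticlockwise. Right crop: the knob's skirt is centred at about full-image (327.4,199.9), with the pointer end up and the bar turned about 11° anticlockwise.

```bash
python3 - <<'E'
from h import *
w=load('knob'); X=cast(w,327.4,199.9,.02); print('knob',X,'r',22.9*(X-(-w['R'].T@w['t']))[2]/353)
i=w['img'];hsv=cv2.cvtColor(i,40);m=((hsv[...,0]>3)&(hsv[...,0]<22)&(hsv[...,1]>120)).astype('uint8');m[:175]=0;m[225:]=0;m[:,:310]=0;m[:,340:]=0
p=np.argwhere(m)[:,::-1].astype('float32'); l=cv2.fitLine(p,2,0,.01,.01).ravel(); print('orange line',l,np.degrees(np.arctan2(l[0],l[1])))
g=cv2.cvtColor(i,6); k=(g<75).astype('uint8');k[:170]=0;k[250:]=0;k[:,:290]=0;k[:,:]*=1;k[:,365:]=0
n,lab,s,c=cv2.connectedComponentsWithStats(k);j=1+np.argmax(s[1:,4]);print(s[j]);ys=np.argwhere(lab==j)
for r in range(222,240,2): q=ys[ys[:,0]==r][:,1]; print(r,q.min() if len(q) else 0,q.max() if len(q) else 0,end=' | ')
s=load('shaft');g=cv2.cvtColor(s['img'],6);print();print(g[193:230,304:336:1])if 0 else None
for r in range(194,230): print(r,' '.join('%3d'%x for x in g[r,306:336]))
E
```

```text
knob [0.48058066 0.28169385 0.02      ] r -0.018353871037822347
orange line [1.8270916e-01 9.8316699e-01 3.2440161e+02 1.9875903e+02] 10.527599
[ 303  177   47   60 1905]
222 316 337 | 224 321 337 | 226 324 337 | 228 324 338 | 230 324 338 | 232 325 338 | 234 325 337 | 236 327 328 | 238 0 0 | 
194 119 118 118 116 114 116 116 114 106  98  93  95  95  94  94  94  99 106 110 115 117 116 119 117 119 118 119 121 119 117
195 121 119 117 116 114 107 100  93  79  59  52  48  48  46  46  51  65  82  95 105 115 115 118 118 118 119 120 119 118 116
196 119 120 117 112 104  84  66  55  35  22  16  15   8  12  12  17  26  41  56  78  96 110 115 119 119 119 122 118 118 116
197 119 117 116 105  80  51  32  19  12  13  14  14  12   9  12  13   3  14  22  40  65  88 108 117 117 119 119 119 119 117
198 120 116 102  78  46  22  16   7   9   7  13  10   5  10   3  11   6  14  12  15  31  55  86 105 116 118 120 120 119 116
199 116 105  79  45  23  11  15  11   7   7  11  10  14  14  16  10  12  16  14   4   7  24  54  83 108 118 122 120 120 114
200 112  85  51  19   8  10   3  17  10  14  13  12  11  16  1
[... 2957 characters left out ...]
 137 137 140 141 141 136 137 145 155 168 177 179 180 178 179 177 178 179 180 176
225 178 180 179 179 179 178 175 167 155 146 137 137 137 139 142 146 155 166 174 176 178 177 178 180 177 180 178 179 179 178
226 179 179 178 178 179 178 180 177 175 169 160 155 157 160 163 169 173 177 178 178 178 179 179 178 178 179 180 178 178 179
227 179 177 178 181 178 180 179 178 178 178 174 177 176 176 178 179 179 180 179 181 179 179 178 178 178 179 179 179 180 177
228 179 179 178 177 179 178 179 178 179 177 179 179 179 180 179 178 178 180 178 178 179 179 179 179 177 178 179 178 180 178
229 179 179 179 180 179 179 178 179 179 178 179 178 178 178 178 178 179 178 179 179 180 177 179 178 179 178 178 178 179 179
```

```bash
python3 - <<'E'
from h import *
s=load('shaft'); print('shaft',cast(s,318.1,217,.056),cast(s,318.7,206.5,.03))
o=get_obs();M=Ro.from_rotvec(o['tool_rot']).as_matrix();a=np.arctan2(M[1,1],M[0,1]);print(np.degrees(a))
b=a+np.radians(10.7); move([.4806,.2817,.06],down(b)); move([.4806,.2817,.024],down(b))
E
```

```text
shaft [ 0.50494069 -0.08340152  0.056     ] [ 0.50514409 -0.08293879  0.03      ]
103.5350807433409
turn [-0.0001  0.0001 -0.0594] shift [-0.0512  0.0259  0.3369]
turn [-0.0001  0.0001 -0.0594] shift [-0.0511  0.0259  0.4569]
```

Emit:
{"name": "carry_out", "arguments": {
  "rows": [
    [0, 0, -0.03, -0.025, 0.013, 0.08, -0.5],
    [0, 0, -0.0594, -0.051, 0.026, 0.16, -0.2],
    [0, 0, -0.0594, -0.051, 0.026, 0.24, -0.2],
    [0, 0, -0.0594, -0.051, 0.026, 0.3, -0.2],
    [0, 0, -0.0594, -0.051, 0.026, 0.337, -0.2]
  ],
  "force": 40
}}

```text
t: 15.9
tool_pos: [0.4798, 0.2811, 0.0579]
tool_rot: [0.658, -3.069, 0.001]
contact_force: [-0.5, -0.3, -0.8]
opening: 0.0514
grip_force: 0.0
```

Emit:
{"name": "carry_out", "arguments": {
  "rows": [
    [0, 0, 0, 0, 0, 0.04, -0.2],
    [0, 0, 0, 0, 0, 0.08, -0.2],
    [0, 0, 0, 0, 0, 0.105, -0.2],
    [0, 0, 0, 0, 0, 0.12, -0.2],
    [0, 0, 0, 0, 0, 0.12, -0.2]
  ]
}}

```text
t: 16.4
tool_pos: [0.4803, 0.2825, 0.0232]
tool_rot: [0.661, -3.071, 0.0]
contact_force: [0.5, 0.5, 0.5]
opening: 0.0514
grip_force: 0.0
```

Emit:
{"name": "carry_out", "arguments": {
  "rows": [
    [0, 0, 0, 0, 0, 0, -0.2],
    [0, 0, 0, 0, 0, 0, 0.2],
    [0, 0, 0, 0, 0, 0, 0.4],
    [0, 0, 0, 0, 0, 0, 0.6],
    [0, 0, 0, 0, 0, 0, 0.8]
  ]
}}

```text
t: 16.9
tool_pos: [0.4809, 0.2828, 0.0242]
tool_rot: [-0.661, 3.07, 0.0]
contact_force: [0.4, 0.4, -1.0]
opening: 0.0113
grip_force: 39.8
```

Emit:
{"name": "carry_out", "arguments": {
  "rows": [
    [0, 0, 0, 0, 0, 0, 1],
    [0, 0, 0, 0, 0, 0, 1],
    [0, 0, 0, 0, 0, 0, 1],
    [0, 0, 0, 0, 0, 0, 1],
    [0, 0, 0, 0, 0, 0, 1]
  ]
}}

```text
t: 17.4
tool_pos: [0.4809, 0.2828, 0.0241]
tool_rot: [-0.661, 3.071, 0.0]
contact_force: [-0.0, 0.2, 4.2]
opening: 0.0112
grip_force: 40.4
```

Emit:
{"name": "carry_out", "arguments": {
  "rows": [
    [0, 0, 0, 0, 0, -0.05, 1],
    [0, 0, 0, 0, 0, -0.15, 1],
    [0, 0, 0, 0, 0, -0.27, 1],
    [0, 0, 0, 0, 0, -0.38, 1],
    [0, 0, 0, 0, 0, -0.46, 1]
  ],
  "force": 60
}}

```text
t: 17.9
tool_pos: [0.4808, 0.2827, 0.1646]
tool_rot: [-0.66, 3.069, 0.001]
contact_force: [1.2, -0.9, -0.2]
opening: 0.0104
grip_force: 60.2
```

Emit:
{"name": "carry_out", "arguments": {
  "rows": [
    [0, 0, 0, 0, 0, 0, 1],
    [0, 0, 0, 0, 0, 0, 1],
    [0, 0, 0, 0, 0, 0, 1]
  ]
}}

```text
t: 18.2
tool_pos: [0.4792, 0.282, 0.1596]
tool_rot: [0.66, -3.068, 0.001]
contact_force: [-0.2, -0.2, -1.4]
opening: 0.0107
grip_force: 60.2
```

```bash
python3 - <<'E'
from h import *
w=snap('wrist','k2');o=get_obs();R=Ro.from_rotvec(o['tool_rot']);p=o['tool_pos'];print(p,o['opening'])
g=cv2.cvtColor(w['img'],6);hsv=cv2.cvtColor(w['img'],40)
# predicted pixels if knob axis = TCP axis, underside 24 mm below TCP
pt=lambda *x: proj(w,p+R.apply(x)).round(1)
print('axis skirt top',pt(0,0,.004),'edge cam side',pt(.02,0,.004),pt(.02,0,.024),'left/right',pt(0,-.02,.004),pt(0,.02,.004))
m=((hsv[...,0]>3)&(hsv[...,0]<22)&(hsv[...,1]>120)).astype('uint8');n,l,s,c=cv2.connectedComponentsWithStats(m)
for k in range(1,n):
    if s[k,4]>8: print(s[k],c[k])
print('end top',pt(.019,0,-.022),pt(.019,0,.004))
u=pt(.02,0,.004)
for q in range(-30,31,10): 
    col=g[:,int(u[0])+q]; print(int(u[0])+q,' '.join('%d'%x for x in col[int(u[1])-20:int(u[1])+30:2]))
E
```

```text
[0.47917544 0.28201001 0.15937463] 0.01055706234596188
axis skirt top [318.1 255.4] edge cam side [318.1 213.7] [318.2 200.3] left/right [274.  255.3] [362.2 255.4]
[313 222  13  72 844] [318.93957346 258.29976303]
end top [317.9 239.6] [318.1 215.8]
288 145 178 180 181 181 180 176 177 178 176 178 182 181 178 124 46 5 2 0 6 7 6 9 12 11
298 163 170 174 176 177 178 177 178 180 177 117 11 6 3 5 6 15 8 13 12 11 9 12 16 33
308 182 182 180 179 180 180 178 176 148 38 3 7 9 6 15 15 6 5 4 4 6 13 0 6 13
318 180 175 172 178 179 179 166 130 11 6 5 3 4 12 12 31 43 45 43 44 41 43 43 45 43
328 180 180 179 181 180 179 181 182 144 22 0 13 5 7 13 17 8 12 8 10 4 7 7 8 8
338 180 181 180 181 182 181 182 181 182 158 49 10 11 4 3 10 12 14 18 12 9 15 6 11 35
348 183 180 181 181 181 181 181 181 182 178 179 180 180 130 38 1 2 10 9 11 11 5 6 12 13
```

```bash
python3 - <<'E'
from h import *
move([.5025,-.0849,.16],down(np.radians(114)))
E
```

```text
turn [ 0.     -0.0013  0.0016] shift [ 4.3210e-01 -1.1468e+00 -4.0000e-04]
```

Emit:
{"name": "carry_out", "arguments": {
  "rows": [
    [0, 0, 0, 0.03, -0.08, 0, 1],
    [0, 0, 0, 0.07, -0.19, 0, 1],
    [0, 0, 0, 0.12, -0.31, 0, 1],
    [0, 0, 0, 0.17, -0.44, 0, 1],
    [0, 0, 0, 0.216, -0.573, 0, 1]
  ]
}}

```text
t: 18.75
tool_pos: [0.4909, 0.0979, 0.1598]
tool_rot: [0.661, -3.068, -0.001]
contact_force: [0.7, -1.2, -0.5]
opening: 0.0108
grip_force: 60.2
```

Emit:
{"name": "carry_out", "arguments": {
  "rows": [
    [0, 0, 0, 0.05, -0.13, 0, 1],
    [0, 0, 0, 0.1, -0.27, 0, 1],
    [0, 0, 0, 0.15, -0.4, 0, 1],
    [0, 0, 0, 0.19, -0.5, 0, 1],
    [0, 0, 0, 0.216, -0.573, 0, 1]
  ]
}}

```text
t: 19.25
tool_pos: [0.5026, -0.086, 0.1599]
tool_rot: [0.657, -3.069, -0.002]
contact_force: [-0.3, 0.4, -0.3]
opening: 0.0109
grip_force: 60.2
```

Emit:
{"name": "carry_out", "arguments": {
  "rows": [
    [0, 0, 0, 0, 0, 0, 1],
    [0, 0, 0, 0, 0, 0, 1],
    [0, 0, 0, 0, 0, 0, 1],
    [0, 0, 0, 0, 0, 0, 1],
    [0, 0, 0, 0, 0, 0, 1]
  ]
}}

```text
t: 19.75
tool_pos: [0.5037, -0.0832, 0.1616]
tool_rot: [0.663, -3.071, -0.0]
contact_force: [0.4, 0.2, -1.3]
opening: 0.0108
grip_force: 60.2
```

```bash
python3 - <<'E'
from h import *
move([.5025,-.0849,.085],down(np.radians(114)));print(get_obs()['tool_pos'])
w=snap('wrist','k3');s=snap('scene','s8')
# warmer knob collar / flat visible past the skirt?
E
```

```text
turn [ 0.0001 -0.      0.002 ] shift [ 0.006  -0.0036  0.2552]
[ 0.5037054  -0.08318569  0.16157   ]
```

Emit:
{"name": "carry_out", "arguments": {
  "rows": [
    [0, 0, 0, 0.006, -0.004, 0.08, 1],
    [0, 0, 0, 0.006, -0.004, 0.16, 1],
    [0, 0, 0, 0.006, -0.004, 0.22, 1],
    [0, 0, 0, 0.006, -0.004, 0.25, 1],
    [0, 0, 0, 0.006, -0.004, 0.25, 1]
  ]
}}

```text
t: 20.35
tool_pos: [0.5016, -0.0854, 0.0853]
tool_rot: [0.661, -3.069, -0.002]
contact_force: [-0.8, -1.1, -0.4]
opening: 0.0105
grip_force: 60.2
```

Emit:
{"name": "carry_out", "arguments": {
  "rows": [
    [0, 0, 0, 0, 0, 0.005, 1],
    [0, 0, 0, 0, 0, 0.01, 1],
    [0, 0, 0, 0, 0, 0.016, 1],
    [0, 0, 0, 0, 0, 0.022, 1],
    [0, 0, 0, 0, 0, 0.022, 1]
  ]
}}

```text
t: 20.85
tool_pos: [0.5026, -0.0859, 0.0801]
tool_rot: [0.661, -3.071, -0.0]
contact_force: [0.5, 0.1, -0.4]
opening: 0.0106
grip_force: 60.2
```

Emit:
{"name": "carry_out", "arguments": {
  "rows": [
    [0, 0, 0, 0, 0, 0.005, 1],
    [0, 0, 0, 0, 0, 0.01, 1],
    [0, 0, 0, 0, 0, 0.01, 1],
    [0, 0, 0, 0, 0, 0.01, 1]
  ]
}}

```text
t: 21.25
tool_pos: [0.5026, -0.0858, 0.077]
tool_rot: [0.661, -3.071, -0.0]
contact_force: [0.1, 0.6, -0.3]
opening: 0.0106
grip_force: 60.2
```

```bash
python3 - <<'E'
from h import *
o=get_obs();print(o['tool_pos'],o['contact_force'],o['wrist_torque'],o['opening'],o['t'])
E
```

```text
[ 0.50259037 -0.0858181   0.07698433] [ 0.06071186  0.58387223 -0.33111559] [ 0.05656103 -0.04436628 -0.02065746] 0.010635883790353703 21.25
```

No contact at 0.077, which is past the shaft tip, so the shaft is probably entering the bore. I'll continue down slowly.

Emit:
{"name": "carry_out", "arguments": {
  "rows": [
    [0, 0, 0, 0, 0, 0.006, 1],
    [0, 0, 0, 0, 0, 0.012, 1],
    [0, 0, 0, 0, 0, 0.017, 1],
    [0, 0, 0, 0, 0, 0.017, 1]
  ]
}}

```text
t: 21.65
tool_pos: [0.5026, -0.0858, 0.0718]
tool_rot: [-0.661, 3.071, 0.0]
contact_force: [0.6, 1.5, -1.0]
opening: 0.0109
grip_force: 60.2
```

Emit:
{"name": "carry_out", "arguments": {
  "rows": [
    [0, 0, 0, 0, 0, 0.006, 1],
    [0, 0, 0, 0, 0, 0.012, 1],
    [0, 0, 0, 0, 0, 0.017, 1],
    [0, 0, 0, 0, 0, 0.017, 1]
  ]
}}

```text
t: 22.05
tool_pos: [0.5027, -0.0858, 0.0667]
tool_rot: [-0.661, 3.071, 0.0]
contact_force: [1.5, 1.1, -2.8]
opening: 0.0108
grip_force: 60.3
```

Emit:
{"name": "carry_out", "arguments": {
  "rows": [
    [0, 0, 0, 0, 0, 0.005, 1],
    [0, 0, 0, 0, 0, 0.01, 1],
    [0, 0, 0, 0, 0, 0.01, 1],
    [0, 0, 0, 0, 0, 0.01, 1]
  ]
}}

```text
t: 22.45
tool_pos: [0.5027, -0.0858, 0.0638]
tool_rot: [-0.661, 3.071, 0.0]
contact_force: [1.1, 1.8, -0.9]
opening: 0.0109
grip_force: 60.4
```

Emit:
{"name": "carry_out", "arguments": {
  "rows": [
    [0, 0, 0, 0, 0, 0.004, 1],
    [0, 0, 0, 0, 0, 0.008, 1],
    [0, 0, 0, 0, 0, 0.012, 1],
    [0, 0, 0, 0, 0, 0.012, 1]
  ]
}}

```text
t: 22.85
tool_pos: [0.5028, -0.0859, 0.0606]
tool_rot: [-0.661, 3.071, -0.0]
contact_force: [0.2, 3.0, 4.4]
opening: 0.0107
grip_force: 60.9
```

Emit:
{"name": "carry_out", "arguments": {
  "rows": [
    [0, 0, 0, 0, 0, 0.004, 1],
    [0, 0, 0, 0, 0, 0.008, 1],
    [0, 0, 0, 0, 0, 0.012, 1],
    [0, 0, 0, 0, 0, 0.012, 1]
  ]
}}

```text
t: 23.25
tool_pos: [0.5029, -0.0859, 0.0571]
tool_rot: [-0.661, 3.071, -0.0]
contact_force: [-0.6, 3.3, 6.2]
opening: 0.0105
grip_force: 61.2
```

Spring contact began near 0.062, and the force is now rising with depth. I'll push on to the end stop.

Emit:
{"name": "carry_out", "arguments": {
  "rows": [
    [0, 0, 0, 0, 0, 0.004, 1],
    [0, 0, 0, 0, 0, 0.008, 1],
    [0, 0, 0, 0, 0, 0.008, 1],
    [0, 0, 0, 0, 0, 0.008, 1]
  ]
}}

```text
t: 23.65
tool_pos: [0.5029, -0.0859, 0.055]
tool_rot: [-0.661, 3.071, -0.0]
contact_force: [-1.5, 3.5, 7.1]
opening: 0.0109
grip_force: 61.5
```

Emit:
{"name": "carry_out", "arguments": {
  "rows": [
    [0, 0, 0, 0, 0, 0.004, 1],
    [0, 0, 0, 0, 0, 0.006, 1],
    [0, 0, 0, 0, 0, 0.006, 1],
    [0, 0, 0, 0, 0, 0.006, 1]
  ]
}}

```text
t: 24.05
tool_pos: [0.5032, -0.086, 0.0548]
tool_rot: [0.661, -3.071, -0.0]
contact_force: [-6.3, 5.3, 17.2]
opening: 0.0108
grip_force: 62.8
```

```bash
python3 - <<'E'
from h import *
s=snap('scene','s9')
def cof(d):
    u=proj(d,[.472,.0415,.072]).astype(int);hsv=cv2.cvtColor(d['img'],40);m=((hsv[...,2]<110)&(hsv[...,1]>90)).astype('uint8');k=np.zeros_like(m);k[u[1]-12:u[1]+12,u[0]-12:u[0]+12]=1
    mm=cv2.moments(m*k);return mm['m00'],mm['m10']/max(1,mm['m00']),mm['m01']/max(1,mm['m00'])
print(cof(load('s6')),cof(s)); o=get_obs();print(o['contact_force'],o['tool_pos'],o['grip_force'])
E
```

```text
(69.0, 330.5072463768116, 225.33333333333334) (71.0, 330.67605633802816, 225.1549295774648)
[-5.3480905   5.31801606 16.79789496] [ 0.50321596 -0.08599706  0.05484338] 62.81662344932556
```

```bash
python3 -c "
from station import *
print(finish_job())"
```

```text
the job is handed in; nothing more can be done
None
```

I handed the job in: the cup is released upright on the plate, about 3 mm off centre by camera, and the knob is on the shaft with its pointer on the flat side, held against the end stop at about 17 N; no verdict came back.

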